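# Fit the lid spring on a centrifuge hinge bracket

### The job

Fit the blue tension spring to the aluminium hinge bracket: put its pin down into the hole of the grey block, stretch the spring and lower its eye over the yellow post, fully down onto the collar, then let go. Leave the orange spring standing where it is.

Things in the scene. Friction and masses are not known exactly. Their poses are not given: they have to be found in the camera images.
- blue_spring: Spring with blue ends, standing on its pin and eye, 58 mm tall (all sizes mm), 0.13 kg. Origin: underside of the eye's centre; z up; spring runs to -x. Eye: flat ring, bore 26, outside 36, 8 thick. Blue grip block: x -18 to -46, 14 wide in y, z 6 to 58. Then coils 19 across (axis z 47) that stretch along x but never bend, and the pin at x -140 (up to -185 stretched). Pull: 1.6 N plus 0.2 N per mm.
- blue_spring_pin (a point): Lower tip of the blue spring's pin, on its centre line. The pin is a steel rod, 8 mm in diameter, hanging 37 mm below the small blue block at the end of the coils; its tip is level with the underside of the eye.
- bracket: Fixed bracket, base plate 245 x 70 x 8 mm. Origin: bench top under the yellow post's centre; z up; -x points to the grey block. Post: 10 mm diameter, top at z 32, on a dark collar 40 across, top at z 14. Block: 54 x 54, top at z 50, yellow-rimmed upright hole 24 mm diameter at x -170, open down to z 8. Spring must stretch about 22 mm (pin against hole wall) for its eye to clear the post.
- orange_spring: A bystander to leave alone: the same kind of spring with orange end blocks, shorter (118 mm from pin to eye). Origin and axes as for the blue spring.
Things that resemble listed ones, but are neither listed nor needed, are in the scene too. Leave any purple look-alike of the blue_spring alone.

How it is judged:
By the outcome, as a careful person would: the job done as asked, in the order asked, and still so for the second after the job is handed in, with the robot touching nothing.
It also fails if it takes over 35 s, if anything falls off the work surface, if the arm or the gripper's body presses on something with over 40 N, if the wrist force passes 120 N, or if a joint passes its speed limit or range.

### The arm

A 6-joint arm with a two-finger parallel gripper is mounted at the origin on the work surface. World frame = base frame: x ahead of the robot, y to its left, z up, the work surface at z = 0. Lengths are in m, angles in rad, forces in N, time in s.
With the tool pointing down it reaches from about 0.35 to 0.975 m from the base axis. Payload 4.9 kg.
Tool frame: the origin (TCP) lies on the centre line of the jaws, within the pads' length; the fingertips stand 8 mm ahead of it and the grasp point (between the pads) lies 11 mm behind it; z points along the fingers, y is the direction in which the jaws open and shut (so a half turn about z gives the same grasp; the last joint's range is limited). The gripper opens to 85 mm and grips with 20 to 120 N. Pads are 22 mm wide; open, the fingers measure 114 mm over their backs; the gripper's body (76 mm by 85 mm) begins 54 mm behind the grasp point. The pads swing forward as they close: fully open they stand 13 mm farther back than shut.
Start: joints at [1.194, 0.053, 1.613, -0, 1.476, -0.119], TCP at [0.159, 0.604, 0.239] pointing down, gripper open.
Joint ranges: [-3.01, 3.01], [-1.01, 2.22], [0.06, 2.58], [-1.02, 4.17], [0.09, 2.62], [-3.14, 3.14]. Speed limits (rad/s): [2.57, 2.57, 3.14, 3.14, 3.14, 3.14].

### API

Orientations are given as a rotation vector (axis times angle).
In Python, from station import get_obs, get_image, calibration, finish_job gives the robot as it stands. The module is installed in compiled form; this text tells all that it offers.
- The arm moves only by the shell command python3 -m jog 'ROWS' [FORCE]. ROWS is JSON, a list of rows, each a list of 7 numbers: the shift along the tool's x, y, z in cm, then the turn, a rotation vector about the tool's x, y, z in rad, then the closure in counts, from 0 (fully open) to 255 (shut). In form: [[dx, dy, dz, ax, ay, az, jaw], ...]. A call has 1 to 8 rows; each row is the pose to reach, as a shift and turn from the pose measured when the call began, along the tool's axes at that moment; what a row does not reach only later rows make up. A row lasts 1/12 s, in which the tool goes at most 41.7 mm and 7.16 degrees, less where a joint would pass 70% of its speed; a pose out of reach is approached as far as the arm can. A call with a gripper value outside its range is refused whole. The fingers move at their own pace and stop on an object; FORCE is the grip in N (left out, the last holds). Time passes only in rows, so rows that repeat a pose let the fingers close. It gives the time, the measured TCP pose, the force and the opening at its end, in the units of the state.
- get_obs(): the state, without advancing time (a new reading comes with each control period).
- get_image(name): name is "side" or "top"; returns the picture (480x640x3 uint8, red, green, blue); there is no depth.
- calibration(name): a dict with "vfov" (degrees; the focal length in pixels is half the picture's height over the tangent of half this angle, whatever the lens; pixels are square), "cx", "cy" (the principal point, pixels), "R" (3x3) and "t" (3): a world point X has camera coordinates R X + t. Camera axes: x right, y down, z forward; pixel columns grow to the right and rows downward; lengths in m; the calibration is good to about 2 mm. A picture is of the moment at which its call begins. calibration takes no time and is no camera call.
- finish_job(): hands the job in, once; it reports no verdict.
The state is a dict: "t": time; "q": joint angles; "dq": joint speeds; "effort": joint torques, N m; "tool_pos": TCP position; "tool_rot": TCP orientation; "contact_force": force on the tool from outside, world axes, zero at the start; "wrist_torque": the same for the moment, N m; "opening": finger opening in m.
Only numpy, scipy, OpenCV 4.12 (cv2) and the standard library are available. Lean on these libraries where they do the work, as an engineer would, in place of code of your own. Each camera call takes 0.05 s, during which the arm holds its last target. There are 200 camera calls.

## Working session

There is one attempt and no reset: what is moved stays moved. The work goes in short steps, Python scripts to look and compute and a shell command to move; the robot and the scene stay as the last step left them, time stands still between calls to the robot, and variables do not carry over. Pictures are saved under pics/ and viewed, about 8 in all and at most 12, crops included, and the job is handed in when it is done.

```bash
mkdir -p pics
cat > h.py <<'E'
import numpy as np, cv2
from station import get_obs,get_image,calibration
from scipy.spatial.transform import Rotation as Ro
def cal(n):
    c=calibration(n); f=240/np.tan(np.radians(c["vfov"])/2)
    return f,c["cx"],c["cy"],np.array(c["R"]),np.array(c["t"])
def ray(n,u,v):
    f,cx,cy,R,t=cal(n); d=R.T@np.array([(u-cx)/f,(v-cy)/f,1]); return -R.T@t,d
def onz(n,u,v,z):
    o,d=ray(n,u,v); return o+d*(z-o[2])/d[2]
def proj(n,X):
    f,cx,cy,R,t=cal(n); c=R@np.array(X)+t; return np.array([cx+f*c[0]/c[2],cy+f*c[1]/c[2]])
def tri(a,b):
    o1,d1=ray(*a);o2,d2=ray(*b)
    s=np.linalg.lstsq(np.c_[d1,-d2],o2-o1,rcond=None)[0]
    p,q=o1+s[0]*d1,o2+s[1]*d2
    return (p+q)/2,np.linalg.norm(p-q)
E
python3 - <<'E'
from h import *
for n in("side","top"):
    im=get_image(n); cv2.imwrite(f"pics/{n}0.png",im[...,::-1]); c=calibration(n); print(n,c, "cam",-np.array(c["R"]).T@np.array(c["t"]))
o=get_obs();print({k:np.round(v,3) for k,v in o.items()})
E
```

```text
side {'vfov': 46.880388164612604, 'cx': 320.3991579576183, 'cy': 244.19785536484432, 'R': array([[ 0.95535844, -0.29475059, -0.0203061 ],
       [-0.17378282, -0.50502896, -0.84542609],
       [ 0.23893467,  0.81121381, -0.53370627]]), 't': array([-0.50982855,  0.15809992,  0.83213528])} cam [ 0.31571809 -0.74546686  0.56742499]
top {'vfov': 53.731752709703834, 'cx': 310.38941909968145, 'cy': 242.9523712389256, 'R': array([[ 0.00848888, -0.99981658, -0.01716806],
       [-0.99699603, -0.00714064, -0.07712279],
       [ 0.07698605,  0.01777118, -0.99687378]]), 't': array([0.07422684, 0.56018809, 0.95530544])} cam [0.48433    0.06123643 0.99679654]
{'t': np.float64(0.1), 'q': array([ 1.194,  0.053,  1.614,  0.   ,  1.476, -0.119]), 'dq': array([-0.   , -0.002, -0.003,  0.   ,  0.001,  0.001]), 'effort': array([ 0.0000e+00, -3.9490e+01, -3.7136e+01, -0.0000e+00,  4.0000e-03,
       -0.0000e+00]), 'tool_pos': array([0.159, 0.604, 0.238]), 'tool_rot': array([-4.040e-01, -3.115e+00,  3.000e-03]), 'contact_force': array([ 0.172, -0.227,  0.   ]), 'wrist_torque': array([ 0.052, -0.103,  0.048]), 'opening': np.float64(0.086)}
```

View pics/side0.png

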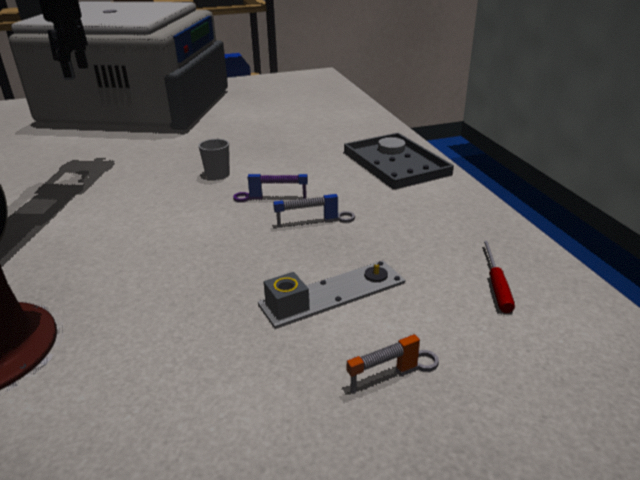

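View pics/top0.png

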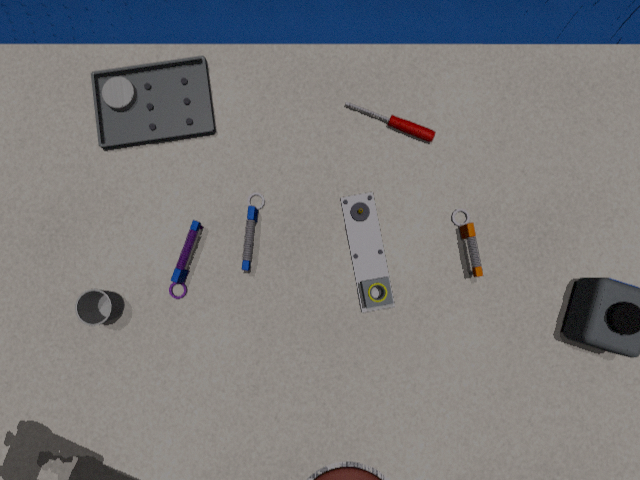

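The side view shows the blue spring with grey coils at about (310,208) and its eye at (346,216). The purple look-alike is at (278,185), with a purple eye at (241,197). The bracket block is at (286,290), its post at (376,270), and the orange spring at (390,360).

The top view shows the blue spring's eye at (257,202) and its pin block at (246,266). The purple one is at (187,255), the orange at (467,245), the hole at (377,293) and the post at (360,211).

Candidates for the blue spring are top (250,235), with grey coils and a plain steel eye, and top (187,255), with purple coils and eye, which is the look-alike. The orange one at (467,245) is a bystander. I choose (250,235) and will check it in a crop.

Run:
```python
from h import *
S=cv2.imread("pics/side0.png");T=cv2.imread("pics/top0.png")
a=cv2.resize(T[185:305,160:280],(480,480),interpolation=cv2.INTER_CUBIC); b=cv2.resize(S[160:240,225:365],(800,457)[:2] if 0 else (315*1,180),interpolation=cv2.INTER_CUBIC)
b=cv2.resize(S[165:235,225:365],None,fx=2.25,fy=2.25,interpolation=cv2.INTER_CUBIC)
c=cv2.resize(S[255:330,255:410],None,fx=2,fy=2,interpolation=cv2.INTER_CUBIC)
M=np.zeros((480,800,3),np.uint8);M[:,:480]=a;M[:b.shape[0],480:480+b.shape[1]]=b;M[200:200+c.shape[0],480:480+c.shape[1]]=c
cv2.imwrite("pics/crop1.png",M)
def blobs(n,I,lo,hi,roi,mn=4):
    x0,y0,x1,y1=roi; h=cv2.cvtColor(I,cv2.COLOR_BGR2HSV); m=cv2.inRange(h,lo,hi); k=np.zeros_like(m);k[y0:y1,x0:x1]=m[y0:y1,x0:x1]
    r=cv2.connectedComponentsWithStats(k)
    for s,ce in zip(r[2][1:],r[3][1:]):
        if s[4]>=mn: print(n,s,np.round(ce,1))
B=((108,120,40),(122,255,255));Y=((20,120,80),(35,255,255))
print("blue");blobs("top",T,*B,(225,190,280,285));blobs("side",S,*B,(262,190,365,235))
print("yellow");blobs("top",T,*Y,(330,180,410,320),2);blobs("side",S,*Y,(250,250,420,330),2)
```

```text
blue
top [247 206  11  16 101] [252.2 212.9]
top [242 260   8  11  61] [245.4 264.8]
side [324 194  13  25 283] [330.5 205.7]
side [274 201  10  10  82] [278.5 205.2]
yellow
top [359 208   4   4   9] [360.4 209.7]
top [368 283  19  19 107] [377.1 292. ]
side [374 265   5   2   8] [376.4 265.4]
side [273 277  25  15 136] [285.3 284.1]
```

View pics/crop1.png

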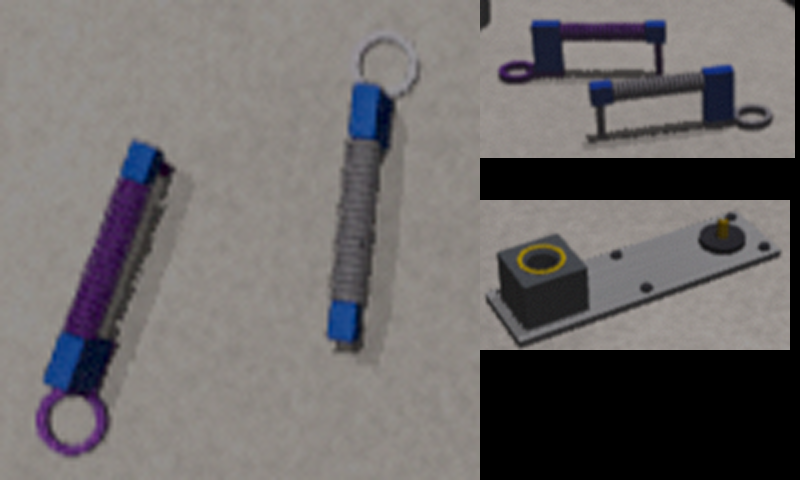

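The crop confirms it. The right-hand spring has grey coils, a steel eye at top (256,201), a grip-block top at (250.9,212.1) and a pin block at (245.6,264.6). The purple one is the look-alike. Next I triangulate.

Run:
```python
from h import *
np.set_printoptions(precision=4,suppress=True)
def p(n,a,b):
    X,e=tri(("top",*a),("side",*b)); print(n,X*1000,"gap mm",e*1000); return X
eye=p("eye(z~4-8)",(256.1,200.9),(345.6,216.7))
g=p("grip top 58",(250.9,212.1),(330.5,195.8))
s=p("pinblock top",(245.6,264.6),(278,202))
h=p("hole rim 50",(377.1,292),(285.3,284.1))
q=p("post top 32",(360.4,209.5),(376.4,264.5))
for n,a,z in(("eye",(256.1,200.9),.008),("grip",(250.9,212.1),.058),("pinb",(245.6,264.6),.056),("hole",(377.1,292),.05),("post",(360.4,209.5),.032)): print(n,onz("top",*a,z)*1000)
for n,b,z in(("eye",(345.6,216.7),.008),("grip",(330.5,195.8),.058),("hole",(285.3,284.1),.05),("post",(376.4,264.5),.032)): print(n,"side",onz("side",*b,z)*1000)
for a,b in((s,g),(s,eye),(h,q)):
    d=(b-a)[:2];print("yaw",np.degrees(np.arctan2(d[1],d[0])),np.linalg.norm(d))
o=get_obs();print(Ro.from_rotvec(o["tool_rot"]).as_matrix(),o["tool_pos"])
```

```text
eye(z~4-8) [648.9759 194.9413   4.4126] gap mm 1.1926914449716528
grip top 58 [617.638  197.9321  56.6804] gap mm 0.9879981868443377
pinblock top [511.9855 206.6112  56.8472] gap mm 1.739916302890806
hole rim 50 [460.4392 -54.8866  50.9642] gap mm 0.7824414648719747
post top 32 [627.9392 -23.4417  30.9764] gap mm 1.1908012103599814
eye [648.9612 194.3109   8.    ]
grip [617.9326 197.6225  58.    ]
pinb [512.8632 206.5664  56.    ]
hole [460.7982 -55.085   50.    ]
post [628.3633 -23.5297  32.    ]
eye side [646.2423 188.9834   8.    ]
grip side [616.3547 195.5282  58.    ]
hole side [460.3256 -53.5178  50.    ]
post side [626.7249 -24.7833  32.    ]
yaw -4.6961985881779 0.1060084003124576
yaw -4.86913209657081 0.13748651347706428
yaw 10.632431443669882 0.1704260339654229
[[-0.967   0.255  -0.0007]
 [ 0.255   0.967  -0.0018]
 [ 0.0002 -0.0019 -1.    ]] [0.1591 0.6038 0.2382]
```

Measured positions (mm):

| Thing | Position | Yaw |
|---|---|---|
| Blue spring eye | (649,194.5) | −4.8° |
| Grip block centre | (617,197), top measured at z 57 | |
| Hole | (460.4,−55), rim at z 51 | 10.6° |
| Post | (628,−23.5), top at z 31 | |

Next is a helper that turns a world target into tool shifts.

```bash
cat > go.py <<'E'
# usage: go.py x y z(mm TCP) yaw_of_spring_deg -> shift cm, rotvec in present tool axes
import sys
from h import *
x,y,z,w=map(float,sys.argv[1:5]); o=get_obs(); R=Ro.from_rotvec(o["tool_rot"])
c,s=np.cos(np.radians(w)),np.sin(np.radians(w))
D=Ro.from_matrix(np.array([[-c,-s,0],[-s,c,0],[0,0,-1]]))
print("t",round(o["t"],2),"pos",np.round(o["tool_pos"]*1000,1),"shift cm",np.round(R.inv().apply(np.array([x,y,z])/1000-o["tool_pos"])*100,2),"rot",np.round((R.inv()*D).as_rotvec(),4),"F",np.round(o["contact_force"],1),"open",round(o["opening"]*1000,1))
E
python3 go.py 617 197 120 -4.8
```

```text
t 0.1 pos [159.1 603.8 238.2] shift cm [-54.65 -27.64  11.86] rot [-0.0019 -0.0004 -0.174 ] F [ 0.2 -0.2  0. ] open 85.5
```

```bash
python3 -m jog '[[-54.65,-27.64,5,0,0,-0.174,90],[-54.65,-27.64,5,0,0,-0.174,90],[-54.65,-27.64,5,0,0,-0.174,90],[-54.65,-27.64,5,0,0,-0.174,90],[-54.65,-27.64,5,0,0,-0.174,90],[-54.65,-27.64,5,0,0,-0.174,90],[-54.65,-27.64,5,0,0,-0.174,90],[-54.65,-27.64,5,0,0,-0.174,90]]' 100; python3 go.py 617 197 110 -4.8
```

```text
t: 0.77
tool_pos: [0.4075, 0.3827, 0.2113]
tool_rot: [-0.131, -3.138, 0.003]
contact_force: [-0.8, 1.0, -0.2]
opening: 0.0551
t 0.77 pos [407.5 382.7 211.3] shift cm [-22.44 -16.73  10.15] rot [-0.002  -0.0009  0.0001] F [-0.8  1.  -0.2] open 55.1
```

```bash
python3 -m jog '[[-22.44,-16.73,10,0,0,0,90],[-22.44,-16.73,10,0,0,0,90],[-22.44,-16.73,10,0,0,0,90],[-22.44,-16.73,10,0,0,0,90],[-22.44,-16.73,10,0,0,0,90],[-22.44,-16.73,10,0,0,0,90],[-22.44,-16.73,10,0,0,0,90],[-22.44,-16.73,10,0,0,0,90]]'; python3 go.py 617 197 110 -4.8
```

```text
t: 1.43
tool_pos: [0.6187, 0.1923, 0.1079]
tool_rot: [-0.139, -3.135, 0.007]
contact_force: [-1.1, 1.0, -0.2]
opening: 0.0555
t 1.43 pos [618.7 192.3 107.9] shift cm [ 0.21  0.45 -0.21] rot [-0.0048 -0.0038 -0.0045] F [-1.1  1.  -0.2] open 55.5
```

```bash
python3 -m jog '[[0.2,0.45,2.5,0,0,0,90],[0.2,0.45,2.5,0,0,0,90],[0.2,0.45,2.5,0,0,0,90]]'; python3 go.py 617 197 31 -4.8
python3 - <<'E'
from h import *
S=get_image("side")[...,::-1];T=get_image("top")[...,::-1]
M=np.hstack([cv2.resize(S[110:240,240:380],(400,371),interpolation=cv2.INTER_CUBIC),cv2.resize(T[160:290,190:330],(400,371),interpolation=cv2.INTER_CUBIC)])
cv2.imwrite("pics/a1.png",M)
E
```

```text
t: 1.68
tool_pos: [0.6149, 0.1967, 0.0805]
tool_rot: [-0.138, -3.129, 0.009]
contact_force: [0.5, -0.2, 0.3]
opening: 0.0551
t 1.68 pos [614.9 196.7  80.5] shift cm [-0.26  0.08  4.95] rot [-0.0062 -0.0092 -0.0044] F [ 0.5 -0.2  0.3] open 55.1
```

View pics/a1.png

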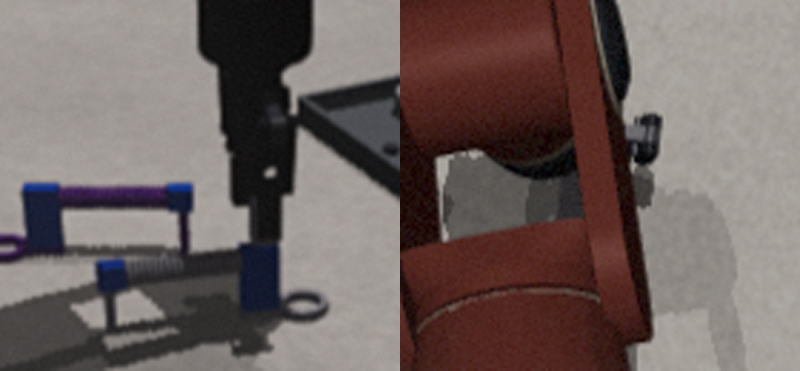

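The fingers stand straight above the grip block: side crop finger at (264,230), block at (260,275). The arm hides the top view. I descend and close.

```bash
python3 -m jog '[[-0.26,0.08,1.5,0,0,0,90],[-0.26,0.08,3.2,0,0,0,90],[-0.26,0.08,4.8,0,0,0,90],[-0.26,0.08,4.8,0,0,0,90],[-0.26,0.08,4.8,0,0,0,90]]'; python3 go.py 617 197 32 -4.8
```

```text
t: 2.2
tool_pos: [0.6184, 0.1983, 0.0349]
tool_rot: [-0.136, -3.133, 0.008]
contact_force: [-0.2, 0.0, 0.1]
opening: 0.0554
t 2.2 pos [618.4 198.3  34.9] shift cm [ 0.12 -0.14  0.29] rot [-0.005  -0.0051 -0.0028] F [-0.2  0.   0.1] open 55.4
```

```bash
python3 -m jog '[[0.1,-0.1,0.25,0,0,0,90],[0.1,-0.1,0.25,0,0,0,140],[0.1,-0.1,0.25,0,0,0,200],[0.1,-0.1,0.25,0,0,0,255],[0.1,-0.1,0.25,0,0,0,255],[0.1,-0.1,0.25,0,0,0,255],[0.1,-0.1,0.25,0,0,0,255],[0.1,-0.1,0.25,0,0,0,255]]' 100;  python3 go.py 617 197 100 -4.8
```

```text
t: 2.87
tool_pos: [0.6179, 0.1976, 0.0335]
tool_rot: [-0.136, -3.135, 0.007]
contact_force: [-2.0, 0.2, 5.7]
opening: 0.013
t 2.87 pos [617.9 197.6  33.5] shift cm [ 0.11 -0.1  -6.65] rot [-0.0045 -0.0038 -0.0027] F [-2.   0.2  5.7] open 13.0
```

Gripped, with 13 mm opening. I lift.

```bash
python3 -m jog '[[0,0,-1.5,0,0,0,255],[0,0,-4,0,0,0,255],[0,0,-7,0,0,0,255],[0,0,-9.5,0,0,0,255],[0,0,-9.5,0,0,0,255],[0,0,-9.5,0,0,0,255]]' 100;  python3 go.py 617 0 130 10.6
python3 - <<'E'
from h import *
S=get_image("side")[...,::-1];T=get_image("top")[...,::-1]
M=np.hstack([cv2.resize(S[90:240,240:400],(400,375),interpolation=cv2.INTER_CUBIC),cv2.resize(T[160:310,190:350],(400,375),interpolation=cv2.INTER_CUBIC)])
cv2.imwrite("pics/a2.png",M)
E
```

```text
t: 3.37
tool_pos: [0.6197, 0.1982, 0.1311]
tool_rot: [0.136, 3.138, -0.005]
contact_force: [-0.4, -0.5, -1.4]
opening: 0.0125
t 3.37 pos [619.7 198.2 131.1] shift cm [ -1.45 -19.76   0.18] rot [-3.500e-03  1.000e-04 -2.716e-01] F [-0.4 -0.5 -1.4] open 12.5
```

View pics/a2.png

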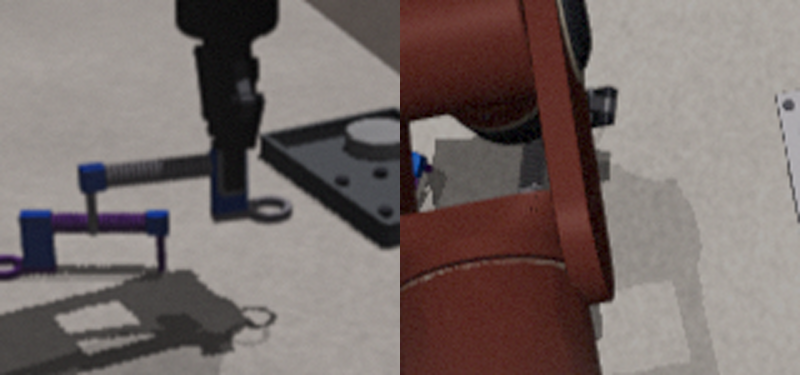

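The spring hangs level in the gripper, with the pin at side crop (93,215) and the eye at (270,208). I carry it above the bracket.

```bash
python3 go.py 566.6 -35 118 10.6
```

```text
t 3.47 pos [617.3 197.7 127.1] shift cm [  3.04 -23.62   1.05] rot [-0.0044 -0.0067 -0.2716] F [-0.2 -0.2 -2.4] open 12.5
```

```bash
python3 -m jog '[[0.4,-3,0,0,0,-0.035,255],[0.8,-6.5,0.1,0,0,-0.075,255],[1.3,-10,0.2,0,0,-0.12,255],[1.8,-13.5,0.4,0,0,-0.16,255],[2.2,-17,0.6,0,0,-0.2,255],[2.6,-20,0.8,0,0,-0.235,255],[2.9,-22.5,1.0,0,0,-0.262,255],[3.04,-23.62,1.0,-0.004,-0.004,-0.272,255]]' 100;  python3 -m jog '[[0,0,0,0,0,0,255],[0,0,0,0,0,0,255]]' ; python3 go.py 566.6 -35 118 10.6
```

```text
t: 4.13
tool_pos: [0.564, -0.0374, 0.1154]
tool_rot: [0.288, -3.12, -0.001]
contact_force: [1.2, -0.0, -2.0]
opening: 0.0125
t: 4.3
tool_pos: [0.5621, -0.0377, 0.1128]
tool_rot: [0.284, -3.116, -0.003]
contact_force: [0.0, -0.1, -2.3]
opening: 0.0124
t 4.3 pos [562.1 -37.7 112.8] shift cm [-0.49  0.19 -0.53] rot [ 0.003  -0.0125 -0.003 ] F [ 0.  -0.1 -2.3] open 12.4
```

```bash
python3 -m jog '[[-0.4,0.15,-0.5,0.003,-0.012,-0.003,255],[-0.4,0.15,-0.5,0.003,-0.012,-0.003,255],[-0.4,0.15,-0.5,0.003,-0.012,-0.003,255]]' 100; python3 go.py 566.6 -35 118 10.6
python3 - <<'E'
from h import *
S=get_image("side")[...,::-1];T=get_image("top")[...,::-1]
M=np.hstack([cv2.resize(S[190:340,240:400],(400,375),interpolation=cv2.INTER_CUBIC),cv2.resize(T[185:335,290:450],(400,375),interpolation=cv2.INTER_CUBIC)])
cv2.imwrite("pics/a3.png",M)
E
```

```text
t: 4.55
tool_pos: [0.5661, -0.0344, 0.1178]
tool_rot: [0.293, -3.128, -0.0]
contact_force: [0.2, -0.9, -1.1]
opening: 0.0126
t 4.55 pos [566.1 -34.4 117.8] shift cm [-0.04 -0.07 -0.02] rot [ 0.0001 -0.0003  0.0015] F [ 0.2 -0.9 -1.1] open 12.6
```

View pics/a3.png

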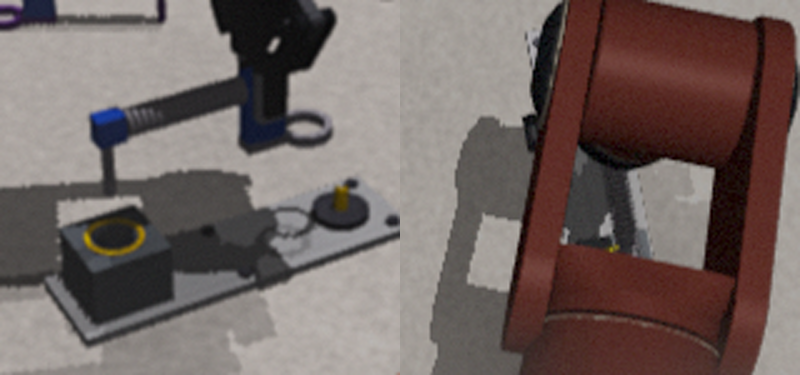

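Run:
```python
from h import *
np.set_printoptions(precision=1,suppress=True)
u=np.array([.9829,.1848,0]);t=np.array([.5661,-.0344,.0843])
pin=t-.108*u; eye=t+.032*u
print("pred pin px",proj("side",pin),"seen 283.3 266.9; hole 285.3 284.1 pred",proj("side",[.4604,-.055,.05]))
print("pred eye mid px",proj("side",eye+[0,0,.004]),"seen 362.9 240.5")
print("pin if tip z 84,80:",onz("side",283.3,266.9,.084)*1e3,onz("side",283.3,266.9,.080)*1e3)
# vertical plane of spring (through tcp along u): intersect ray
for p in((283.3,266.9),(362.9,240.5)):
    o,d=ray("side",*p);n=np.array([-u[1],u[0],0]);X=o+d*(n@(t-o))/(n@d);print("in spring plane",X*1e3,"along u from TCP",(X-t)@u*1e3)
```

```text
pred pin px [284.  266.5] seen 283.3 266.9; hole 285.3 284.1 pred [285.6 284.6]
pred eye mid px [361.8 240.5] seen 362.9 240.5
pin if tip z 84,80: [458.8 -54.7  84. ] [459.9 -48.9  80. ]
in spring plane [458.8 -54.6  83.9] along u from TCP -109.21478196516344
in spring plane [599.6 -28.1  87.7] along u from TCP 34.13899211332974
```

The pin tip is within about 1 mm of the prediction, and the eye is about 33 mm ahead of the TCP. I lower the pin into the hole, keeping the eye above the post top.

```bash
python3 go.py 567.3 -34.8 72 10.6; python3 -m jog '[[-0.1,0,1,0,0,0,255],[-0.1,0,2,0,0,0,255],[-0.1,0,3,0,0,0,255],[-0.1,0,3,0,0,0,255]]' 100; python3 go.py 567.3 -34.8 72 10.6
```

```text
t 4.65 pos [566.1 -34.6 117.9] shift cm [-0.12 -0.04  4.59] rot [-0.0001 -0.0002  0.0013] F [-0.7  0.6 -1.6] open 12.7
t: 4.98
tool_pos: [0.5647, -0.0339, 0.084]
tool_rot: [0.292, -3.122, -0.003]
contact_force: [0.2, -0.4, -1.6]
opening: 0.0126
t 4.98 pos [564.7 -33.9  84. ] shift cm [-0.25 -0.14  1.2 ] rot [ 0.0022 -0.0059  0.0014] F [ 0.2 -0.4 -1.6] open 12.6
```

```bash
python3 -m jog '[[-0.25,-0.1,0.1,0,0,0,255],[-0.25,-0.1,0.5,0,0,0,255],[-0.25,-0.1,0.9,0,0,0,255],[-0.25,-0.1,1.2,0,0,0,255],[-0.25,-0.1,1.2,0,0,0,255]]' 100; python3 go.py 567.3 -34.8 72 10.6
python3 - <<'E'
from h import *
S=get_image("side")[...,::-1]
cv2.imwrite("pics/a4.png",cv2.resize(S[200:340,240:400],(640,560),interpolation=cv2.INTER_CUBIC))
E
```

```text
t: 5.4
tool_pos: [0.5668, -0.0344, 0.0712]
tool_rot: [0.292, -3.121, -0.003]
contact_force: [-1.0, -0.6, -1.0]
opening: 0.0125
t 5.4 pos [566.8 -34.4  71.2] shift cm [-0.04 -0.05 -0.08] rot [ 0.0027 -0.007   0.0013] F [-1.  -0.6 -1. ] open 12.5
```

View pics/a4.png

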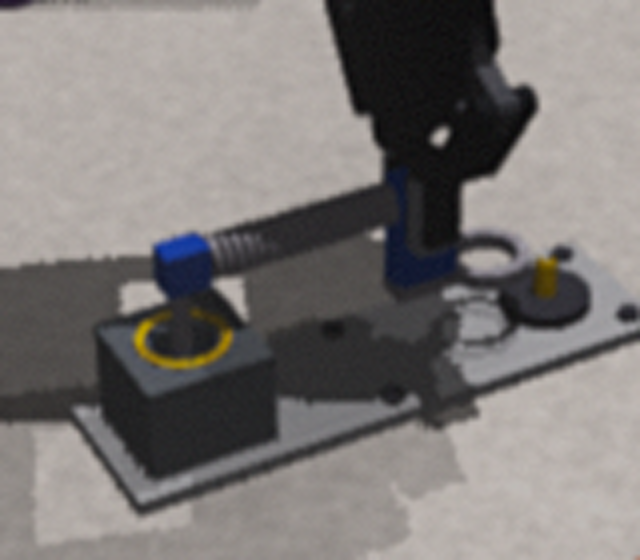

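The pin shaft at crop (180,330) goes inside the yellow rim, and the eye at (490,255) stands short of the post at (547,275). Now I stretch towards the post, keeping height.

```bash
python3 go.py 595.5 -29.6 71 10.6; python3 -m jog '[[-0.4,0,0,0,0,0,255],[-0.8,0,0,0,0,0,255],[-1.2,0,0,0,0,0,255],[-1.6,0,0,0,0,0,255],[-2.0,0,0,0,0,0,255],[-2.4,0,0,0,0,0,255],[-2.8,0,0,0,0,0,255],[-2.9,0,0,0,0,0,255]]' 110; python3 go.py 595.5 -29.6 71 10.6
```

```text
t 5.45 pos [567.  -34.4  71.6] shift cm [-2.89 -0.05  0.04] rot [ 0.0024 -0.0066  0.0014] F [ 0.6 -0.4 -1.3] open 12.7
t: 6.12
tool_pos: [0.5952, -0.029, 0.071]
tool_rot: [0.292, -3.119, -0.003]
contact_force: [-6.1, -1.2, -0.2]
opening: 0.0125
t 6.12 pos [595.2 -29.   71. ] shift cm [-0.02 -0.06 -0.  ] rot [ 0.0028 -0.0088  0.0015] F [-6.1 -1.2 -0.2] open 12.5
```

The pull is 6.2 N, about 22 mm of stretch, as expected with the pin against the wall. I check the eye against the post.

```bash
python3 -m jog '[[-0.02,-0.05,0,0.003,-0.009,0,255],[-0.02,-0.05,0,0.003,-0.009,0,255]]'; python3 go.py 595.5 -29.6 71 10.6
python3 - <<'E'
from h import *
S=get_image("side")[...,::-1]
cv2.imwrite("pics/a5.png",cv2.resize(S[220:320,260:420],(800,500),interpolation=cv2.INTER_CUBIC))
q=[.6279,-.0235]
for z in(.031,.038,.042,.046): print(z,(proj("side",[*q,z])-[260,220])*5+2)
E
```

```text
t: 6.28
tool_pos: [0.5948, -0.0294, 0.0706]
tool_rot: [0.292, -3.126, -0.0]
contact_force: [-6.3, -0.8, 1.2]
opening: 0.0129
t 6.28 pos [594.8 -29.4  70.6] shift cm [-0.07 -0.03 -0.04] rot [ 0.0002 -0.0017  0.0016] F [-6.3 -0.8  1.2] open 12.9
0.031 [585.68695232 224.28090611]
0.038 [586.38589206 207.30962763]
0.042 [586.78777881 197.55123014]
0.046 [587.19149382 187.74843969]
```

View pics/a5.png

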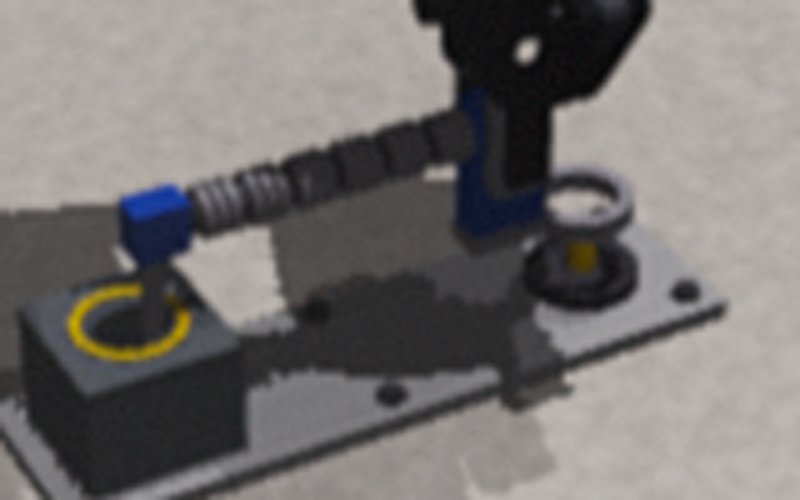

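The eye ring centre is at crop (588,203) against a predicted (587,198), so it is over the post within about 3 mm. I lower it.

```bash
python3 -m jog '[[-0.05,0,0.4,0,0,0,255],[-0.05,0,0.8,0,0,0,255],[-0.05,0,1.2,0,0,0,255],[-0.05,0,1.6,0,0,0,255],[-0.05,0,1.6,0,0,0,255]]'; python3 go.py 595.5 -29.6 47 10.6
```

```text
t: 6.75
tool_pos: [0.5942, -0.0294, 0.0541]
tool_rot: [0.292, -3.124, -0.0]
contact_force: [-5.2, -1.2, 0.9]
opening: 0.0124
t 6.75 pos [594.2 -29.4  54.1] shift cm [-0.12 -0.05  0.71] rot [ 0.0006 -0.0041  0.0017] F [-5.2 -1.2  0.9] open 12.4
```

```bash
python3 -m jog '[[-0.1,0,0.2,0,-0.004,0,255],[-0.1,0,0.4,0,-0.004,0,255],[-0.1,0,0.6,0,-0.004,0,255],[-0.1,0,0.7,0,-0.004,0,255],[-0.1,0,0.75,0,-0.004,0,255],[-0.1,0,0.75,0,-0.004,0,255]]'; python3 go.py 595.5 -29.6 47 10.6;python3 - <<'E'
from h import *
S=get_image("side")[...,::-1]
cv2.imwrite("pics/a6.png",cv2.resize(S[220:320,260:420],(800,500),interpolation=cv2.INTER_CUBIC))
E
```

```text
t: 7.25
tool_pos: [0.5948, -0.0293, 0.0476]
tool_rot: [0.293, -3.126, -0.001]
contact_force: [-8.4, -0.3, 6.2]
opening: 0.0125
t 7.25 pos [594.8 -29.3  47.6] shift cm [-0.07 -0.04  0.06] rot [ 0.0007 -0.0017  0.0018] F [-8.4 -0.3  6.2] open 12.5
```

View pics/a6.png

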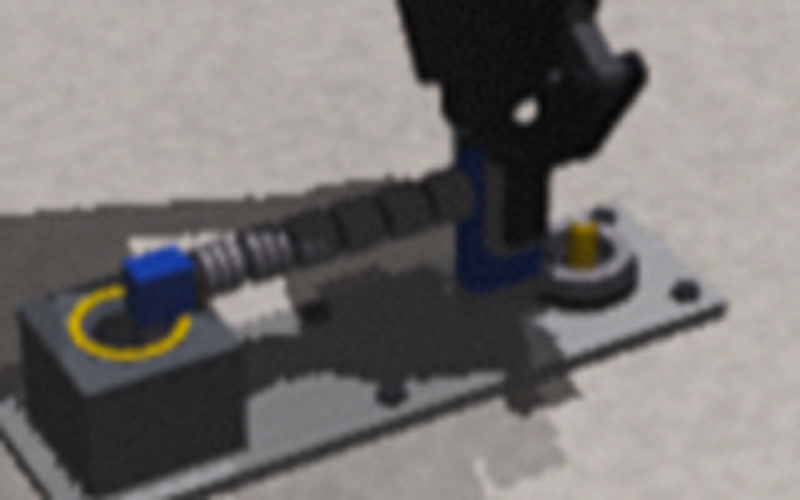

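The post at (583,240) stands up through the eye, and the eye rests on the collar with about 7 N upward contact. I ease the load back onto the post while still pressing lightly.

```bash
python3 -m jog '[[0,0,0.1,0,0,0,255],[0.2,0,0.1,0,0,0,255],[0.4,0,0.1,0,0,0,255],[0.6,0,0.1,0,0,0,255],[0.7,0,0.1,0,0,0,255],[0.7,0,0.1,0,0,0,255]]'; python3 go.py 595.5 -29.6 47 10.6
```

```text
t: 7.8
tool_pos: [0.5888, -0.0307, 0.0474]
tool_rot: [-0.293, 3.127, 0.0]
contact_force: [-1.9, 0.9, 3.6]
opening: 0.0124
t 7.8 pos [588.8 -30.7  47.4] shift cm [-0.68 -0.02  0.04] rot [0.0001 0.001  0.0016] F [-1.9  0.9  3.6] open 12.4
```

The load is now on the post, with the wrist feeling only about 2 N. I release.

```bash
python3 -m jog '[[0.1,0,0,0,0,0,255],[0.1,0,0,0,0,0,220],[0.1,0,0,0,0,0,200],[0.1,0,0,0,0,0,170],[0.1,0,0,0,0,0,130],[0.1,0,0,0,0,0,100],[0.1,0,0,0,0,0,90],[0.1,0,0,0,0,0,90]]'; python3 -m jog '[[0,0,-1.5,0,0,0,90],[0,0,-4,0,0,0,90],[0,0,-7,0,0,0,90],[0,0,-10,0,0,0,90],[0,0,-12,0,0,0,90],[0,0,-14,0,0,0,90],[0,0,-14,0,0,0,90]]'; python3 go.py 500 250 220 10.6
python3 - <<'E'
from h import *
S=get_image("side")[...,::-1]
cv2.imwrite("pics/a7.png",cv2.resize(S[220:320,260:420],(800,500),interpolation=cv2.INTER_CUBIC))
E
```

```text
t: 8.47
tool_pos: [0.5878, -0.0309, 0.0474]
tool_rot: [-0.293, 3.127, 0.0]
contact_force: [-0.3, 0.1, -0.8]
opening: 0.055
t: 9.05
tool_pos: [0.5904, -0.0314, 0.1932]
tool_rot: [-0.292, 3.118, -0.004]
contact_force: [0.9, -0.5, 0.8]
opening: 0.0556
t 9.05 pos [590.4 -31.4 193.2] shift cm [ 3.64 29.32 -2.81] rot [-0.0032  0.0098  0.0016] F [ 0.9 -0.5  0.8] open 55.6
```

View pics/a7.png

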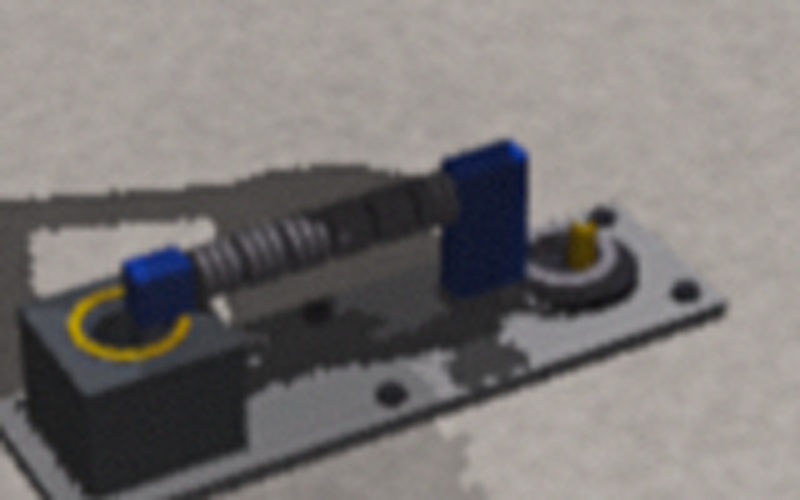

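Released. The pin is in the hole, and the eye ring at (572,265) is low on the collar with the post protruding. I move the arm clear and check both views.

```bash
python3 -m jog '[[0.4,4,0,0,0,0,90],[0.9,8,0,0,0,0,90],[1.4,12,0,0,0,0,90],[1.9,16,0,0,0,0,90],[2.4,20,0,0,0,0,90],[3,24,0,0,0,0,90],[3.6,28,0,0,0,0,90],[3.6,29,0,0,0,0,90]]'; python3 -m jog '[[0,0,0,0,0,0,90],[0,0,0,0,0,0,90]]'
python3 - <<'E'
from h import *
S=get_image("side")[...,::-1];T=get_image("top")[...,::-1]
cv2.imwrite("pics/s8.png",S);cv2.imwrite("pics/t8.png",T)
cv2.imwrite("pics/a8.png",np.hstack([cv2.resize(S[250:310,340:410],(467,400),interpolation=cv2.INTER_CUBIC),cv2.resize(T[185:320,330:440],(326,400),interpolation=cv2.INTER_CUBIC)]))
k=lambda I:cv2.inRange(cv2.cvtColor(I,cv2.COLOR_BGR2HSV),(108,120,40),(122,255,255))
for n,I,roi in(("top",T,(330,180,440,320)),("side",S,(270,230,390,300))):
    m=k(I);z=np.zeros_like(m);x0,y0,x1,y1=roi;z[y0:y1,x0:x1]=m[y0:y1,x0:x1];r=cv2.connectedComponentsWithStats(z)
    for s,c in zip(r[2][1:],r[3][1:]):
        if s[4]>10:print(n,s,c.round(1))
for s in(14,16,18,22): # expected eye and block-top pixels if underside at z=s: eye centre 8 mm toward block
    u=np.array([.9829,.1848,0]);e=np.array([.6279,-.0235,s/1e3])-.008*u
    print(s,"eye top px side",proj("side",e+[0,0,.008]).round(1),"block top",proj("side",e-.032*u+[0,0,.058]).round(1),proj("top",e-.032*u+[0,0,.058]).round(1))
O0=cv2.imread("pics/side0.png");d=cv2.absdiff(O0[330:400,335:445],S[330:400,335:445]).mean();print("orange diff",d)
E
```

```text
t: 9.77
tool_pos: [0.497, 0.251, 0.1875]
tool_rot: [-0.3, 3.124, -0.0]
contact_force: [-0.1, 0.8, -0.2]
opening: 0.0555
t: 9.93
tool_pos: [0.4958, 0.2511, 0.1854]
tool_rot: [0.303, -3.127, 0.002]
contact_force: [0.5, 0.3, 0.0]
opening: 0.0551
top [360 220  11  16  94] [365.4 228.1]
top [373 282  10  11  62] [377.  286.6]
side [349 248  16  31 401] [357.2 263.2]
side [285 270  14  15 161] [291.6 276.6]
14 eye top px side [372.6 270.1] block top [357.  250.6] [366.  226.6]
16 eye top px side [372.6 269.1] block top [357.  249.6] [366.1 226.5]
18 eye top px side [372.7 268.2] block top [357.  248.6] [366.2 226.4]
22 eye top px side [372.8 266.2] block top [357.1 246.5] [366.4 226.2]
orange diff 7.098138528138528
```

View pics/a8.png

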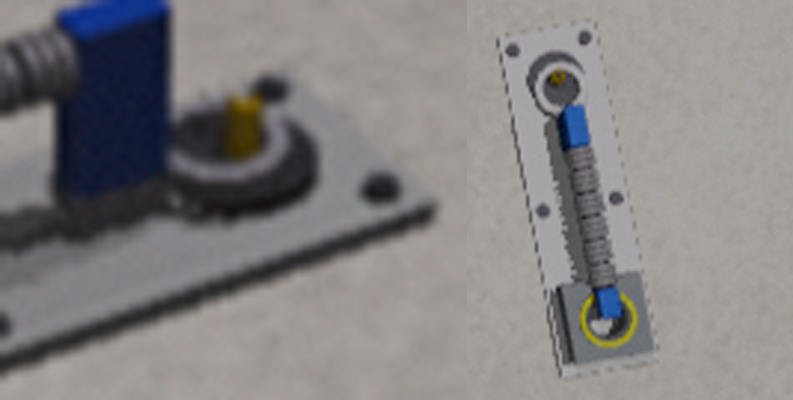

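The top face of the grip block centres at about side row 250.7. The prediction for the eye underside at z 14 is 250.6, so it is seated. In the top view the post stands inside the eye and the pin block is over the hole. Last check: the orange and purple springs.

```bash
python3 - <<'E'
from h import *
for f in("side0","s8","top0","t8"):
    h=cv2.cvtColor(cv2.imread(f"pics/{f}.png"),cv2.COLOR_BGR2HSV)
    for nm,lo,hi in(("orange",(5,160,80),(16,255,255)),("purple",(130,80,40),(155,255,255))):
        m=cv2.inRange(h,lo,hi)
        if nm=="orange" : x0,x1=(335,460)if f[0]=="s" else(440,500); z=m[:, x0:x1]
        else: x0=0;z=m
        M=cv2.moments(z,True);print(f,nm,M["m00"],round(M["m10"]/max(M["m00"],1)+x0,1),round(M["m01"]/max(M["m00"],1),1))
E
python3 -m jog '[[0,0,0,0,0,0,90],[0,0,0,0,0,0,90]]'
```

```text
side0 orange 242.0 384.7 349.6
side0 purple 259.0 268.0 183.3
s8 orange 246.0 384.9 349.6
s8 purple 241.0 271.8 181.6
top0 orange 77.0 474.4 246.9
top0 purple 442.0 184.1 259.6
t8 orange 45.0 473.3 246.0
t8 purple 4.0 194.8 245.0
t: 10.2
tool_pos: [0.4974, 0.2484, 0.1858]
tool_rot: [-0.295, 3.127, -0.002]
contact_force: [0.3, -0.4, -0.3]
opening: 0.0554
```

```bash
python3 -c "
from station import finish_job
print(finish_job())"
```

```text
the job is handed in; nothing more can be done
None
```

The blue spring is fitted to the bracket, and I handed the job in at about 10 s on the robot's clock. I gripped it by its block, put the pin in the grey block's hole, and stretched it about 22 mm (the wrist read 6.2 N). Then I lowered the eye over the yellow post onto the collar, eased the load onto the post, let go and moved the arm clear.

**Last checks:**
- **Eye:** the post stands inside the eye in both views. The grip block's top matches the height predicted for an eye sitting on the collar at z 14 (side row about 250.7 seen, 250.6 predicted).
- **Pin:** it is in the hole, with the small blue block just above the rim.
- **Orange spring:** unmoved in the side view, within 0.2 px. In the top view its mask area differed (77 against 45 px) with the centre about 1 px off, which I put down to changed lighting.
- **Purple look-alike:** only partly checked. The arm hid it in the last top view, and the side mask was slightly smaller with its centre about 4 px off, probably also hidden or shaded by the arm. The arm was never sent to it, and no unexpected force showed.

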